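# Roll test of a turned stone ball

### The job

Roll-test the finished stone ball: push the yellow post sideways to slide the gate fully open, then let the ball roll down the chute untouched until its centre is past the blue line. Then catch it softly on the green part, with the fingers in front of it running along at nearly its speed and slowing it down over about half a second, because it chips when it knocks against still fingers; do not let it drop off the end or push the figurine about. Stop it clear of the lip, keep it still against the fingers for 4 seconds and finish while holding it so: only the fingers keep it from rolling on, and the gate stays open.

Things in the scene. Friction and masses are not known exactly. Their poses are not given: they have to be found in the camera images.
- chute: Fixed plywood chute on red legs, slightly dished floor 88 mm wide between wooden rims. Origin on the table under its middle; x downhill (level), y left looking downhill, z up. Spans x -280 to 280 mm, falls 48 mm per m. Ball centre in it: y 0, z = 97 mm - 0.048 x; rim tops 23 mm below that. Lower end open, red spill tray below (35 mm high). Blue line at x 42, green floor from there to the lip.
- ball: Cream stone ball, terracotta dots, 70 mm across, 0.45 kg nominal (x0.8 to 1.25). Origin at its centre; axes turn with it. Rests against the gate at chute x -233 mm. Released, it gains speed at 0.2 m/s2, fading to 0.05 to 0.1 (rolling resistance, hidden); at the blue line after about 1.7 s at 0.22 to 0.28 m/s.. Chips at over 10 N; contact at under 0.06 m/s relative is safe.
- gate (a joint): Aluminium gate blade across the chute, x -198 to -192 mm, y -20 to 40 mm when closed, 26 mm high, centred at ball-centre height. Slides along chute +y, in m: 0 closed, 0.065 fully open (ball free from about 0.05). Friction about 1 N; stays where left.
- gate_post (a point): Top centre of the yellow upright post on the gate: 14 mm thick, 62 mm high, top 50 mm above ball-centre height. With the gate closed at chute x -165, y 47 mm. Moves with the gate: push it sideways to chute +y from the chute's middle, fingertips 18 to 35 mm above ball-centre height (blade top is at 13 mm).
- blue_line (a point): The ball's centre when it is at the blue line (chute x 42 mm, y 0). Axes as the chute's.
- lip (a point): The ball's centre when it is at the lower end of the chute (chute x 281 mm, y 0); beyond it the ball drops. Axes as the chute's.
- figurine: Bystander: small cream stone figurine, 52 mm across, 92 mm high, origin under its foot, standing beyond the chute. Leave it alone.
Things that resemble listed ones, but are neither listed nor needed, are in the scene too. Leave any purple or red look-alike of the ball alone.

How it is judged:
By the outcome, as a careful person would: the job done as asked, in the order asked, and still so for the second after the job is handed in, while the arm keeps its last pose, push and grip.
It also fails if it takes over 38 s, if anything falls off the work surface, if the arm or the gripper's body presses on something with over 40 N, if the wrist force passes 120 N, or if a joint passes its speed limit or range.

### The arm

A 6-joint arm with a two-finger parallel gripper is mounted at the origin on the work surface. World frame = base frame: x ahead of the robot, y to its left, z up, the work surface at z = 0. Lengths are in m, angles in rad, forces in N, time in s.
With the tool pointing down it reaches from about 0.375 to 0.9 m from the base axis. Payload 3.1 kg.
Tool frame: the origin (TCP) lies at the very end of the fingers, on their centre line; the grasp point (between the pads) lies 19 mm behind it; z points along the fingers, y is the line along which they close (so a half turn about z gives the same grasp; the last joint's range is limited). The gripper opens to 85 mm and grips with 20 to 120 N. Pads are 22 mm wide; open, the fingers measure 114 mm over their backs; the gripper's body (76 mm by 85 mm) begins 54 mm behind the grasp point. The pads swing forward as they close: fully open they stand 13 mm farther back than shut.
Start: joints at [0.98, 0.527, 1.433, -0, 1.181, -0.178], TCP at [0.251, 0.572, 0.202] pointing down, gripper open.
Joint ranges: [-3.08, 3.08], [-0.75, 2.2], [0.22, 2.44], [-1.43, 4.57], [0, 2.65], [-2.85, 2.85]. Speed limits (rad/s): [2.79, 2.79, 3.14, 3.14, 3.14, 3.14].

### API

Orientations are given as a unit quaternion [x, y, z, w].
In Python, from station import manip, vision gives the robot as it stands.
- The arm moves only by the tool drive_tool, never from a script. Its argument "deltas" is a list that holds one entry, the list of rows, each a list of 4 numbers: the shift along the tool's x, y, z in mm, then the turn about the tool's z in rad. A call has 1 to 5 rows; each row is the pose to reach, as a shift and turn from the pose commanded when the call began, along the tool's axes at that moment; what a row does not reach only later rows make up. A row lasts 1/12 s, in which the tool goes at most 41.7 mm and 7.16 degrees, less where a joint would pass 70% of its speed; a pose out of reach is approached as far as the arm can. A call with a gripper value outside its range is refused whole. "jaw" is the finger opening in mm, from 0 to 85.4, set as the call begins (left out, the last holds). The fingers move at their own pace and stop on an object; "force" is the grip in N (left out, the last holds). Time passes only in rows, so rows that repeat a pose let the fingers close. It gives the time, the measured TCP pose, the force, the opening and the grip force at its end, in the units of the state.
- manip.sense(): the state, without advancing time (a new reading comes with each control period).
- vision.snapshot(name): name is "side" or "top"; returns the picture (420x560x3 uint8, red, green, blue); there is no depth.
- vision.camera_model(name): a dict with "camera_matrix" (3x3 intrinsics, pixels), "rvec" (rotation vector, rad) and "tvec" (3), from world to camera coordinates, as OpenCV has them. Camera axes: x right, y down, z forward; pixel columns grow to the right and rows downward; lengths in m; the calibration is good to about 2 mm. A picture is of the moment at which its call begins. camera_model takes no time and is no camera call.
- manip.sign_off(): hands the job in; it is judged then, once.
The state is a dict: "t": time; "q": joint angles; "qd": joint speeds; "tau": joint torques, N m; "tcp_pos": TCP position; "tool_rot": TCP orientation; "force": force on the tool from outside, world axes, zero at the start; "ft_torque": the same for the moment, N m; "finger_gap": opening from 0.0 (shut) to 1.0 (fully open); "gripper_force": force on a finger pad.
Only numpy, scipy, OpenCV 4.12 (cv2) and the standard library are available. Lean on these libraries where they do the work, as an engineer would, in place of code of your own. Each camera call takes 0.05 s, during which the arm holds its last target. There are 200 camera calls.

## Working session

There is one attempt and no reset: what is moved stays moved. The work goes in short steps, Python scripts to look and compute and a tool call to move; the robot and the scene stay as the last step left them, time stands still between calls to the robot, and variables do not carry over. Pictures are saved under pics/ and viewed, at most 10 in all, crops included, and the job is handed in when it is done.

Besides the shell and the picture viewer there is one more tool, called as a command line: name --argument value ..., lists and objects as JSON in quotes. drive_tool: Moves the arm, as the interface text tells. Its arguments: {"type":"object","properties":{"deltas":{"type":"array"},"jaw":{"type":"number"},"force":{"type":"number"}},"required":["deltas"]}

```bash
mkdir -p pics; ls; python3 - <<'E'
from station import manip, vision
import cv2
for n in("side","top"):
    cv2.imwrite(f"pics/{n}0.png",cv2.cvtColor(vision.snapshot(n),cv2.COLOR_RGB2BGR))
    m=vision.camera_model(n);print(m)
print(manip.sense())
E
```

```text
pics
{'camera_matrix': array([[521.28699234,   0.        , 272.72463616],
       [  0.        , 521.28699234, 214.77094918],
       [  0.        ,   0.        ,   1.        ]]), 'rvec': array([ 2.11347462, -0.82581366,  0.41132305]), 'tvec': array([-0.38553105,  0.31487922,  1.04761286])}
{'camera_matrix': array([[452.24712274,   0.        , 278.71789532],
       [  0.        , 452.24712274, 210.20599238],
       [  0.        ,   0.        ,   1.        ]]), 'rvec': array([ 1.9552221 , -2.26336783,  0.2419654 ]), 'tvec': array([0.07547552, 0.55890807, 1.07131151])}
{'t': 0.1, 'q': array([ 9.79493374e-01,  5.28399480e-01,  1.43379334e+00,  2.89528381e-05,
        1.18141823e+00, -1.78497955e-01]), 'qd': array([-0.0002997 , -0.00202073, -0.00564623,  0.0001692 ,  0.00053009,
        0.00088686]), 'tau': array([-1.51469510e-05, -4.43301201e+01, -1.78587198e+01, -2.61099722e-04,
        3.98473669e-03,  9.04028468e-06]), 'tcp_pos': array([0.2502962 , 0.57191187, 0.2015093 ]), 'tool_rot': array([ 2.04945379e-01,  9.78772891e-01, -9.30334196e-04, -3.91328116e-04]), 'force': array([ 0.76685442, -0.29544625, -0.0559275 ]), 'ft_torque': array([ 0.03722915, -0.00247541, -0.00268091]), 'gripper_force': 0.0, 'finger_gap': 0.9984665311137181}
```

View pics/side0.png

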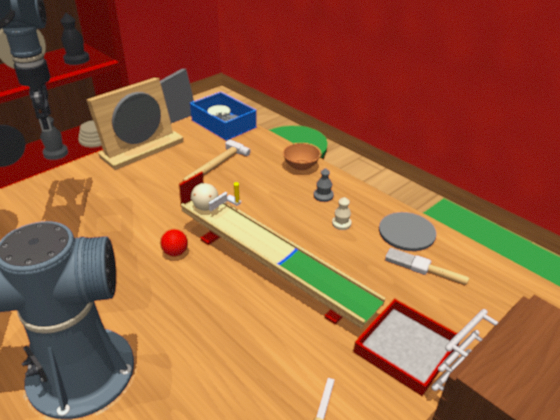

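View pics/top0.png

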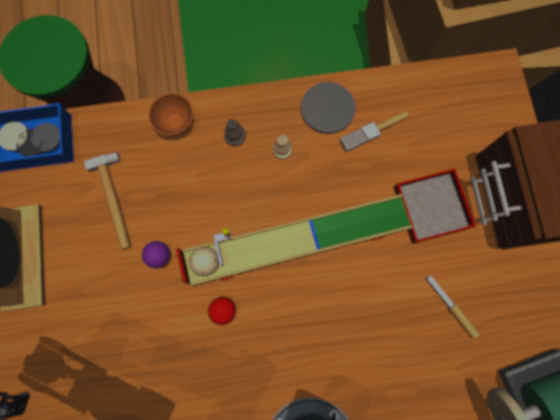

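The side view shows the ball at (204,196), yellow post (237,192), blue line (288,256) and the tray at lower right. In the top view the ball is at (204,262), post (227,232), blue line (314,235), lip about (407,212), and figurine (283,147). Next I fit the chute pose.

```bash
cat > h.py <<'E'
import numpy as np, cv2
from scipy.optimize import least_squares
from station import manip, vision
def proj(n,P):
    m=vision.camera_model(n); return cv2.projectPoints(np.array(P,float).reshape(-1,1,3),m['rvec'],m['tvec'],m['camera_matrix'],None)[0].reshape(-1,2)
def c2w(p,P):
    P=np.array(P,float).reshape(-1,3)/1000;c,s=np.cos(p[2]),np.sin(p[2])
    return P@np.array([[c,s,0],[-s,c,0],[0,0,1]])+[p[0],p[1],0]
def zb(x): return 97-.048*x
E
cat > fit.py <<'E'
from h import *
obs=[]
for n,roi in(("side",(170,170,400,340)),("top",(175,180,420,290))):
    im=cv2.imread(f"pics/{n}0.png");h=cv2.cvtColor(im,cv2.COLOR_BGR2HSV)
    x0,y0,x1,y1=roi;M=np.zeros(im.shape[:2],np.uint8);M[y0:y1,x0:x1]=1
    def big(lo,hi):
        m=cv2.inRange(h,lo,hi)*M;k,l,st,c=cv2.connectedComponentsWithStats(m);i=1+np.argmax(st[1:,4]);return (l==i),c[i],st[i]
    bl=big((105,120,60),(130,255,255));g=big((50,120,40),(80,255,255));ye=big((25,200,120),(32,255,255))
    hull=cv2.convexHull(np.argwhere(g[0])[:,::-1].astype(np.int32));e=cv2.approxPolyDP(hull,6,True).reshape(-1,2)
    print(n,bl[1:],g[1:],ye[1:],e.tolist())
    obs.append((n,bl[1],g[1]))
ball={"side":(204,196.5),"top":(204,262)}
G=np.array([(x,y,zb(x)-34) for x in np.linspace(47,280,30) for y in np.linspace(-44,44,9)])
def res(p):
    r=[]
    for n,b,g in obs:
        r+=list(proj(n,c2w(p,[-233,0,zb(-233)]))[0]-ball[n])
        r+=list(proj(n,c2w(p,[42,0,zb(42)-35]))[0]-b)
    return r
s=least_squares(res,[.4,0,-1.4],loss='soft_l1');p=s.x
print(p,np.round(res(p),1))
for n in("side","top"):
    im=cv2.imread(f"pics/{n}0.png")
    for P,c in(([-233,0,zb(-233)],(0,0,255)),([-165,47,zb(-165)+50],(255,0,255)),([42,44,zb(42)-35],(0,255,255)),([42,-44,zb(42)-35],(0,255,255)),([280,44,zb(280)-35],(255,255,0)),([280,-44,zb(280)-35],(255,255,0))):
        u=proj(n,c2w(p,P))[0];cv2.circle(im,tuple(int(round(v*8)) for v in u),12,c,-1,shift=3)
    x0,y0=(160,150) if n=="side" else (170,150)
    cv2.imwrite(f"pics/{n}fit.png",cv2.resize(im[y0:y0+180,x0:x0+260],None,fx=3,fy=3))
np.save("p.npy",p)
for k,P in dict(gpost=[-165,47,zb(-165)+50],lip=[281,0,zb(281)],start=[-165,10,zb(-165)+25]).items(): print(k,c2w(p,P)[0])
E
python3 fit.py; cd pics; python3 -c "
import cv2,numpy as np
cv2.imwrite('fit.png',cv2.resize(np.vstack([cv2.imread('sidefit.png'),cv2.imread('topfit.png')])[:, :],(433,600)))"
```

```text
side (array([287.675, 256.25 ]), array([278, 249,  19,  15,  40], dtype=int32)) (array([332.80511044, 284.80337809]), array([ 282,  251,  101,   70, 2309], dtype=int32)) (array([236.04347826, 184.26086957]), array([234, 182,   5,   6,  23], dtype=int32)) [[382, 303], [366, 320], [282, 264], [299, 251]]
top (array([313.953125, 234.09375 ]), array([310, 221,   9,  28,  64], dtype=int32)) (array([360.22022647, 222.39867239]), array([ 313,  199,   96,   48, 2561], dtype=int32)) (array([225.15789474, 230.84210526]), array([223, 229,   5,   5,  19], dtype=int32)) [[408, 224], [320, 246], [313, 221], [400, 199]]
[ 0.48827975 -0.04365899 -1.43776911] [-0.5  0.3 -0.2  1.5 -0.8 -0.3  0.4 -1. ]
gpost [0.51297969 0.12611708 0.15492   ]
lip [ 0.52555025 -0.32217633  0.083512  ]
start [0.47630659 0.12120958 0.12992   ]
```

View pics/topfit.png

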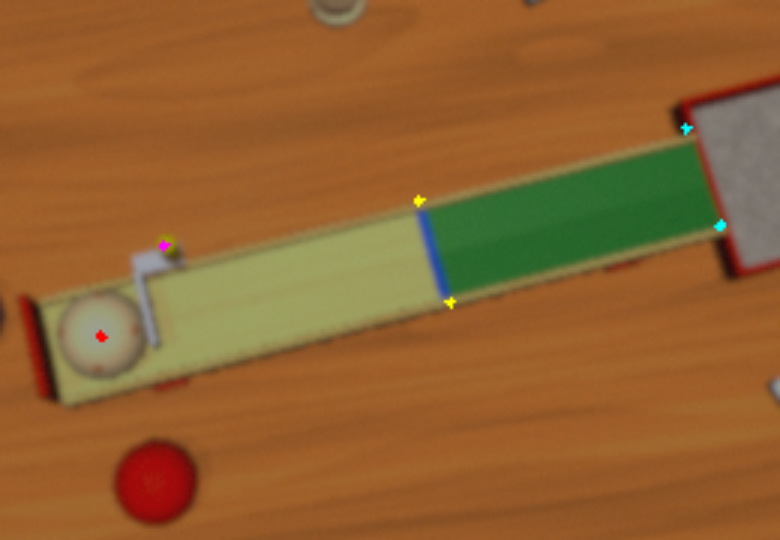

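View pics/sidefit.png

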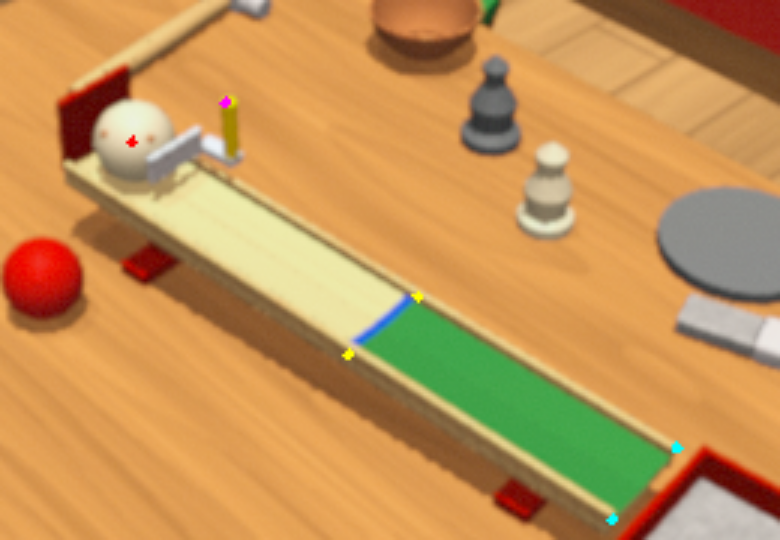

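The overlay agrees within about 2 px. Seen in full-image pixels, the lip midpoint is about (406.7,211.4) in top and (373.9,311.7) in side. I add those and the post (226,231 / 237,184) to the fit.

```bash
cat > fit2.py <<'E'
from h import *
O=[("side",[-233,0,zb(-233)],(204,196.5)),("top",[-233,0,zb(-233)],(204,262)),
("side",[42,0,zb(42)-35],(287.7,256.2)),("top",[42,0,zb(42)-35],(313.9,234.1)),
("side",[280,0,zb(280)-35],(373.9,311.7)),("top",[280,0,zb(280)-35],(406.7,211.4)),
("side",[-165,47,zb(-165)+50],(237,184)),("top",[-165,47,zb(-165)+50],(226,231))]
res=lambda p:np.concatenate([proj(n,c2w(p,P))[0]-o for n,P,o in O])
p=least_squares(res,[.49,-.04,-1.43]).x
print(p,np.round(res(p),1)); np.save("p.npy",p)
s=manip.sense()
from scipy.spatial.transform import Rotation as R
print(R.from_quat(s['tool_rot']).as_matrix().round(3))
for k,P in dict(ball=[-233,0,zb(-233)],gpost=[-165,47,zb(-165)+50],lip=[281,0,zb(281)],start=[-165,10,zb(-165)+25]).items(): print(k,c2w(p,P)[0])
E
python3 fit2.py
```

```text
[ 0.48651289 -0.04558077 -1.45292962] [ 0.4  0.3 -0.2 -1.1 -0.4  2.4  1.4 -0.2 -0.1  0.7 -1.3 -1.  -1.3 -0.2
 -1.1 -0.1]
[[-0.916  0.401 -0.001]
 [ 0.401  0.916 -0.002]
 [ 0.    -0.002 -1.   ]]
ball [0.45911349 0.18580262 0.108184  ]
gpost [0.51378379 0.12380133 0.15492   ]
lip [ 0.5195568  -0.32463113  0.083512  ]
start [0.4770405  0.11945036 0.12992   ]
```

```bash
cat > go.py <<'E'
# usage: go.py cx cy dz : delta from the measured pose to chute (cx,cy, ball-centre height+dz), in tool mm and rad
import sys
from h import *
from scipy.spatial.transform import Rotation as R
p=np.load("p.npy");s=manip.sense();T=R.from_quat(s['tool_rot']).as_matrix()
c,sn=np.cos(p[2]),np.sin(p[2])
d=s['tcp_pos']-[p[0],p[1],0]
print("t",s['t'],"chute pose",np.round([1000*(c*d[0]+sn*d[1]),1000*(-sn*d[0]+c*d[1]),1000*d[2]],1),"F",s['force'].round(2),"gap",round(s['finger_gap'],3))
if len(sys.argv)>3:
    x,y,z=map(float,sys.argv[1:4]);w=c2w(p,[x,y,zb(x)+z])[0]
    ty=np.array([-sn,c,0]);a=T.T@ty
    print("delta mm",(T.T@(w-s['tcp_pos'])*1000).round(1),"turn",np.arctan2(-a[0],a[1]).round(4))
E
python3 go.py -165 0 85
python3 - <<'E'
from h import *
m=vision.camera_model("top");Rm=cv2.Rodrigues(m['rvec'])[0];o=-Rm.T@m['tvec']
for u in((42,310),(22,208),(42,208),(283,156),(234,140)):
  for z in(0,.15):
    d=Rm.T@np.linalg.inv(m['camera_matrix'])@[*u,1];q=o+d*(z-o[2])/d[2];print(u,z,q.round(3))
E
```

```text
t 0.1 chute pose [-641.  -162.   201.5] F [ 0.77 -0.3  -0.06] gap 0.998
delta mm [-380.6 -328.5   12.1] turn 1.0401
(42, 310) 0 [0.409 0.619 0.   ]
(42, 310) 0.15 [0.398 0.543 0.15 ]
(22, 208) 0 [0.681 0.662 0.   ]
(22, 208) 0.15 [0.636 0.58  0.15 ]
(42, 208) 0 [0.674 0.61  0.   ]
(42, 208) 0.15 [0.629 0.535 0.15 ]
(283, 156) 0 [ 0.724 -0.042  0.   ]
(283, 156) 0.15 [ 0.673 -0.033  0.15 ]
(234, 140) 0 [0.789 0.084 0.   ]
(234, 140) 0.15 [0.729 0.077 0.15 ]
```

drive_tool --deltas '[[[-20,-17,-10,0.08],[-46,-40,-25,0.18],[-73,-63,-30,0.29],[-100,-86,-30,0.4],[-127,-109,-30,0.5]]]' --jaw 24 --force 20

```text
t: 0.52
tcp_pos: [0.3236, 0.4204, 0.2326]
tool_rot: [0.443, 0.897, 0.0, 0.0]
force: [1.1, -0.2, 0.1]
finger_gap: 0.301
gripper_force: 0.0
```

```bash
python3 go.py -165 0 85
```

```text
t 0.5167 chute pose [-481.9 -107.   232.6] F [ 1.13 -0.18  0.07] gap 0.301
delta mm [-327.1  -69.8   42.7] turn 0.5358
```

drive_tool --deltas '[[[-35,-7,0,0.11],[-70,-14,0,0.22],[-105,-21,0,0.33],[-140,-28,0,0.44],[-175,-35,5,0.536]]]'

```text
t: 0.93
tcp_pos: [0.4034, 0.2604, 0.2279]
tool_rot: [0.665, 0.747, 0.001, 0.0]
force: [0.5, -0.2, 0.5]
finger_gap: 0.28
gripper_force: 0.0
```

```bash
python3 go.py -165 0 85
```

```text
t 0.9333 chute pose [-313.6  -46.5  227.9] F [ 0.46 -0.19  0.51] gap 0.28
delta mm [-148.6   46.6   38. ] turn -0.0008
```

drive_tool --deltas '[[[-37,12,0,0],[-74,24,0,0],[-111,36,0,0],[-142,45,20,0],[-149,46.5,38,0]]]'

```text
t: 1.35
tcp_pos: [0.4706, 0.1155, 0.1897]
tool_rot: [0.664, 0.748, 0.001, 0.003]
force: [0.3, -0.3, -0.4]
finger_gap: 0.281
gripper_force: 0.0
```

drive_tool --deltas '[[[0,0,30,0],[0,0,50,0],[0,0,58,0],[0,0,58,0]]]'

```text
t: 1.68
tcp_pos: [0.4652, 0.1194, 0.1295]
tool_rot: [0.663, 0.749, -0.002, -0.002]
force: [0.2, -0.7, -0.2]
finger_gap: 0.283
gripper_force: 0.0
```

```bash
python3 go.py -165 0 27; python3 - <<'E'
from h import *
a=cv2.cvtColor(vision.snapshot("side"),cv2.COLOR_RGB2BGR)[150:290,150:310]
b=cv2.cvtColor(vision.snapshot("top"),cv2.COLOR_RGB2BGR)[170:310,150:310]
cv2.imwrite("pics/a1.png",cv2.resize(np.hstack([a,b]),None,fx=2.5,fy=2.5,interpolation=cv2.INTER_CUBIC))
E
```

```text
t 1.6833 chute pose [-166.4   -1.8  129.5] F [ 0.17 -0.71 -0.18] gap 0.283
delta mm [-1.4  1.8 -2.4] turn 0.0038
```

View pics/a1.png

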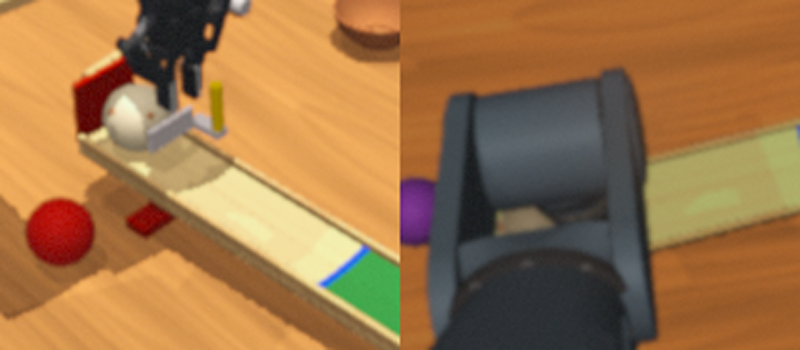

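The picture shows the fingertips between the ball and the post, above the blade and clear of both. I push now.

drive_tool --deltas '[[[0,10,0,0],[0,22,-1,0],[0,34,-1,0],[0,46,-1,0],[0,56,-1,0]]]'

```text
t: 2.2
tcp_pos: [0.5254, 0.127, 0.1342]
tool_rot: [0.662, 0.749, 0.002, 0.002]
force: [1.2, 0.2, 0.0]
finger_gap: 0.281
gripper_force: 0.0
```

```bash
cat > see.py <<'E'
# track ball + yellow post in the side view: ball centre -> chute x
from h import *
p=np.load("p.npy");t=manip.sense()['t'];im=cv2.cvtColor(vision.snapshot("side"),cv2.COLOR_RGB2BGR)
import sys
cv2.imwrite(f"pics/s_{t:.2f}.png",im)
h=cv2.cvtColor(im,cv2.COLOR_BGR2HSV)
m=cv2.inRange(h,(25,200,120),(32,255,255));m[:150]=0;m[230:]=0;m[:,:200]=0;m[:,300:]=0
ys,xs=np.nonzero(m)
if len(xs):
    i=ys<ys.min()+5;u=np.array([xs[i].mean(),ys.min()+1.5])
    g=np.arange(-20,90,.5);P=proj("side",c2w(p,[(-165,47+k,zb(-165)+50) for k in g]));j=np.argmin(((P-u)**2).sum(1));print("post",u,"gate",g[j],"err",np.hypot(*(P[j]-u)).round(1))
X=np.arange(-240,290,1.);P=proj("side",c2w(p,[(x,0,zb(x)) for x in X]))
base=cv2.imread("pics/side0.png")
# cream score: template of ball, scale by match along the line
T=base[184:210,191:218];r=cv2.matchTemplate(im,T,cv2.TM_CCOEFF_NORMED)
best=[(r[int(round(v-12.5)),int(round(u-13))],x) for x,(u,v) in zip(X,P) if 0<=v-12.5<r.shape[0] and 0<=u-13<r.shape[1]]
b=max(best);print("t",round(t,3),"ball x",b[1],"score",round(float(b[0]),2))
E
python3 go.py; python3 see.py
```

```text
t 2.2 chute pose [-166.8   58.9  134.2] F [1.16 0.22 0.02] gap 0.281
post [236.28571429 185.5       ] gate -1.5 err 1.7
t 2.2 ball x -233.0 score 0.89
```

```bash
python3 - <<'E'
from h import *
im=cv2.imread("pics/s_2.20.png")[140:280,160:330]
cv2.imwrite("pics/a2.png",cv2.resize(im,None,fx=4,fy=4,interpolation=cv2.INTER_CUBIC))
E
```

```text
(no output)
```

View pics/a2.png

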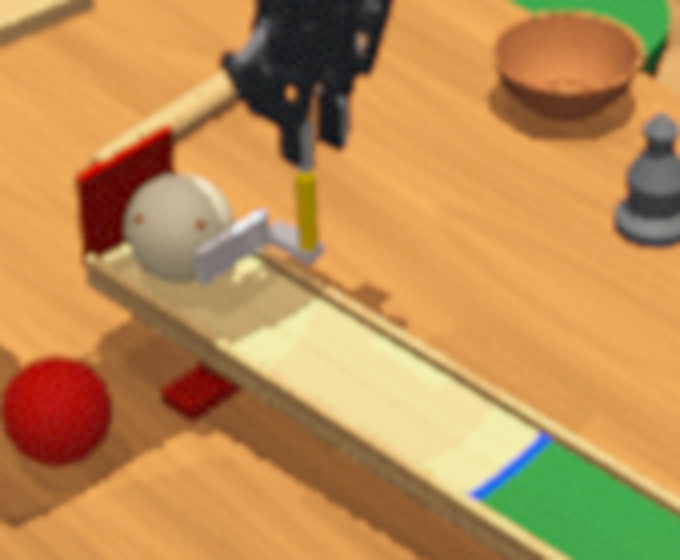

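The post is unmoved, at about (237,184) in the full image, with the fingertips showing just above and behind it at about (232,180) and (243,176). I compare this with the projected TCP.

```bash
python3 - <<'E'
from h import *
p=np.load("p.npy");s=manip.sense()
def f(P): u=proj("side",P)[0];return ((u-[160,140])*4).round(0)
w=s['tcp_pos'];print("tcp",f(w))
cy=np.array([-np.sin(p[2]),np.cos(p[2]),0])
for k in(-.0265,-.012,.012,.0265): print(k,f(w+k*cy),f(w+k*cy+[0,0,.006]))
print("post pred",f(c2w(p,[-165,47,zb(-165)+50])),f(c2w(p,[-165,47,zb(-165)-12])))
for g in(20,45):print("post g",g,f(c2w(p,[-165,47+g,zb(-165)+50])))
print(s['q'].round(3))
E
```

```text
tcp [318. 192.]
-0.0265 [289. 210.] [289. 202.]
-0.012 [305. 200.] [305. 192.]
0.012 [331. 183.] [331. 176.]
0.0265 [346. 174.] [346. 166.]
post pred [303. 175.] [306. 255.]
post g 20 [325. 161.]
post g 45 [352. 145.]
[ 0.03   0.508  1.713  0.     0.912 -0.092]
```

```bash
python3 - <<'E'
from h import *
p=np.load("p.npy")
w=np.array([.4652,.1194,.1295]);cy=np.array([-np.sin(p[2]),np.cos(p[2]),0]);cx=np.array([np.cos(p[2]),np.sin(p[2]),0])
im=cv2.imread("pics/a1.png")[:,:400].copy()
cv2.imwrite("pics/a3.png",0*im)
im2=cv2.imread("pics/s_2.20.png")
w2=np.array(manip.sense()['tcp_pos'])
def draw(im,w,x0,y0,f):
    for z,c in((0,(0,0,255)),(.015,(0,255,0)),(.03,(255,0,0))):
        for k in(-.0265,-.012,.012,.0265):
            u=(proj("side",w+k*cy+[0,0,z])[0]-[x0,y0])*f;cv2.circle(im,tuple(int(v) for v in u),2,c,-1)
a=cv2.resize(im,None,fx=2.2,fy=2.2,interpolation=cv2.INTER_CUBIC);draw(a,w,150,150,5.5)
b=cv2.resize(im2[150:214,200:280],None,fx=5.5,fy=5.5,interpolation=cv2.INTER_CUBIC);draw(b,w2,200,150,5.5)
a=a[0:352,200:560]
cv2.imwrite("pics/a3.png",np.hstack([a,b[:352]]))
E
```

```text
(no output)
```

View pics/a3.png

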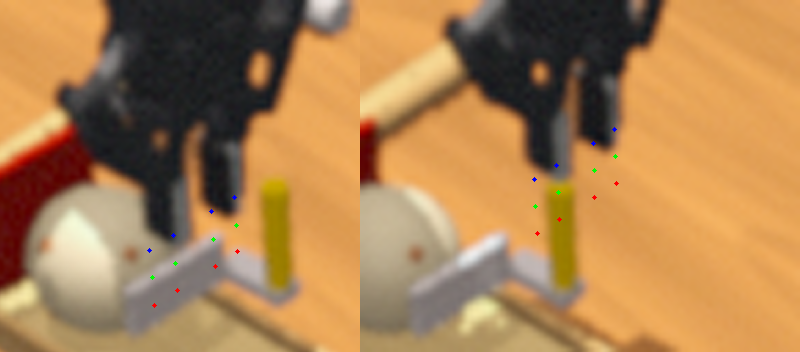

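In both panels the actual fingertips sit about 25–30 mm above the projected TCP, near the blue dots, so they passed over the post top. I back off and check before lowering.

drive_tool --deltas '[[[0,-15,0,0],[0,-32,0,0],[0,-48,0,0],[0,-56,0,0],[0,-56,0,0]]]'

```text
t: 2.67
tcp_pos: [0.465, 0.1197, 0.1328]
tool_rot: [0.663, 0.749, -0.001, -0.001]
force: [-0.7, 0.4, 0.7]
finger_gap: 0.279
gripper_force: 0.0
```

```bash
python3 go.py -165 0 0; cat > tips.py <<'E'
# brightness profile of fingers: mask dark pixels in side and top, lowest tips
from h import *
p=np.load("p.npy");s=manip.sense();print(s['tcp_pos'].round(4),s['tool_rot'].round(3))
im=vision.snapshot("side")
d=(im.max(2)<75).astype(np.uint8);d[:, :185]=0;d[:,262:]=0;d[215:]=0
k,l,st,c=cv2.connectedComponentsWithStats(d);i=1+np.argmax(st[1:,4])
ys,xs=np.nonzero(l==i);low={int(x):int(ys[xs==x].max()) for x in np.unique(xs)};print(low)
print("tcp px",proj("side",s['tcp_pos'])[0].round(1),"per 10mm up",(proj("side",s['tcp_pos']+[0,0,.01])-proj("side",s['tcp_pos']))[0].round(1),"chute x",(proj("side",s['tcp_pos']+.01*np.array([np.cos(p[2]),np.sin(p[2]),0]))-proj("side",s['tcp_pos']))[0].round(1),"chute y",(proj("side",s['tcp_pos']+.01*np.array([-np.sin(p[2]),np.cos(p[2]),0]))-proj("side",s['tcp_pos']))[0].round(1))
E
python3 tips.py
```

```text
t 2.6667 chute pose [-166.7   -1.9  132.8] F [-0.69  0.38  0.69] gap 0.279
delta mm [-1.7  2.  27.9] turn 0.0045
[0.465  0.1197 0.1328] [ 0.663  0.749 -0.001 -0.001]
{185: 80, 186: 81, 187: 82, 188: 82, 189: 83, 190: 83, 191: 83, 192: 83, 193: 84, 194: 84, 195: 85, 196: 85, 197: 85, 198: 85, 199: 86, 200: 86, 201: 112, 202: 113, 203: 119, 204: 120, 205: 120, 206: 121, 207: 121, 208: 121, 209: 122, 210: 122, 211: 123, 212: 123, 213: 123, 214: 123, 215: 123, 216: 123, 217: 123, 218: 123, 219: 123, 220: 122, 221: 122, 222: 122, 223: 122, 224: 122, 225: 121, 226: 121, 227: 121, 228: 120, 229: 119, 230: 118, 231: 117, 232: 99, 233: 98, 234: 97, 235: 96, 236: 95, 237: 94, 238: 93, 239: 93, 240: 92, 241: 91, 242: 89, 243: 87, 244: 85, 245: 79}
tcp px [221.8 199.5] per 10mm up [-0.2 -3.3] chute x [2.9 1.6] chute y [ 2.9 -1.8]
```

drive_tool --deltas '[[[0,2,10,0],[0,2,20,0],[0,2,26,0],[0,2,26,0]]]'

```text
t: 3.05
tcp_pos: [0.469, 0.1198, 0.1049]
tool_rot: [0.663, 0.749, -0.001, -0.001]
force: [-0.3, 0.4, 0.1]
finger_gap: 0.28
gripper_force: 0.0
```

```bash
python3 go.py; python3 - <<'E'
from h import *
w2=np.array(manip.sense()['tcp_pos']);p=np.load("p.npy");cy=np.array([-np.sin(p[2]),np.cos(p[2]),0])
def panel(n,x0,y0):
    im=cv2.cvtColor(vision.snapshot(n),cv2.COLOR_RGB2BGR)
    b=cv2.resize(im[y0:y0+80,x0:x0+72],None,fx=5.5,fy=5.5,interpolation=cv2.INTER_CUBIC)
    for z,c in((0,(0,0,255)),(.015,(0,255,0)),(.03,(255,0,0))):
        for k in(-.0265,-.012,.012,.0265):
            u=(proj(n,w2+k*cy+[0,0,z])[0]-[x0,y0])*5.5;cv2.circle(b,tuple(int(v) for v in u),2,c,-1)
    return b
cv2.imwrite("pics/a4.png",np.hstack([panel("side",190,140),panel("top",185,195)]))
E
```

```text
t 3.05 chute pose [-166.3    2.1  104.9] F [-0.29  0.38  0.06] gap 0.28
```

View pics/a4.png

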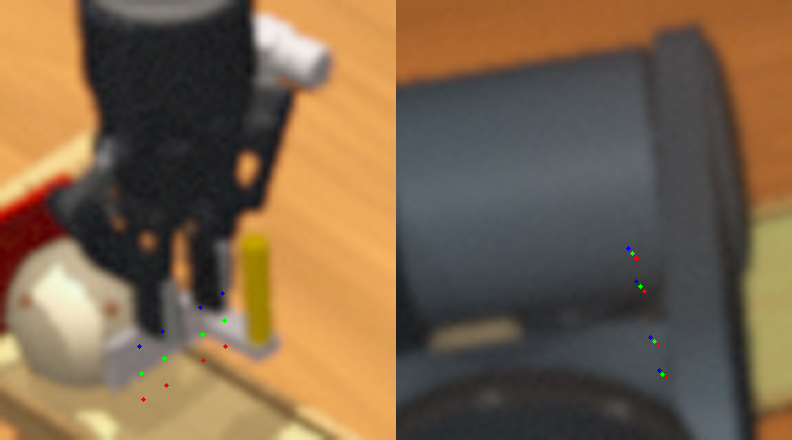

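Tips now sit about 30 mm above the reported TCP again, so roughly 30 mm above ball-centre height, and level with the post's upper part. I push again at this height.

drive_tool --deltas '[[[0,8,2,0],[0,18,3,0],[0,28,3,0],[0,38,3,0],[0,44,3,0]]]'

```text
t: 3.57
tcp_pos: [0.5147, 0.1253, 0.1035]
tool_rot: [0.663, 0.749, 0.001, 0.001]
force: [-0.8, -0.3, -0.1]
finger_gap: 0.281
gripper_force: 0.7
```

```bash
python3 go.py; python3 see.py
```

```text
t 3.5667 chute pose [-166.4   48.1  103.5] F [-0.82 -0.27 -0.13] gap 0.281
post [246.  179.5] gate 34.0 err 1.8
t 3.567 ball x -232.0 score 0.86
```

drive_tool --deltas '[[[0,12,0,0],[0,24,0,0],[0,33,0,0]]]'

```text
t: 3.87
tcp_pos: [0.5457, 0.1293, 0.1033]
tool_rot: [0.663, 0.749, -0.0, -0.0]
force: [-9.0, -0.6, -0.5]
finger_gap: 0.28
gripper_force: 8.1
```

```bash
python3 go.py -130 72 -2; python3 see.py
```

```text
t 3.8667 chute pose [-166.7   79.3  103.3] F [-8.99 -0.6  -0.45] gap 0.28
delta mm [-36.6  -7.5   2.1] turn 0.0042
post [254.  174.5] gate 64.5 err 1.8
t 3.867 ball x -222.0 score 0.86
```

The gate is at its stop, reading about 65 mm with 9 N against it, and the ball is starting to roll. I move ahead of it down the chute.

drive_tool --deltas '[[[-6,-7,0,0],[-43,-14,0,0],[-80,-27,0,0],[-117,-41,4,0],[-154,-54,10,0]]]'

```text
t: 4.33
tcp_pos: [0.5109, -0.032, 0.0942]
tool_rot: [0.662, 0.749, 0.001, 0.002]
force: [0.4, -1.1, -0.1]
finger_gap: 0.282
gripper_force: 0.0
```

```bash
python3 go.py 125 0 -42; python3 see.py
```

```text
t 4.3333 chute pose [-10.6  25.8  94.2] F [ 0.4  -1.11 -0.05] gap 0.282
delta mm [-135.4  -26.7   45.3] turn 0.0054
post [253.38095238 172.5       ] gate 66.0 err 0.2
t 4.333 ball x -185.0 score 0.74
```

drive_tool --deltas '[[[-37,-9,6,0],[-74,-18,16,0],[-108,-26,30,0],[-131,-26,45,0]]]'

```text
t: 4.72
tcp_pos: [0.5006, -0.1671, 0.0488]
tool_rot: [0.664, 0.748, 0.0, 0.002]
force: [0.0, -1.2, 0.1]
finger_gap: 0.284
gripper_force: 0.0
```

```bash
python3 go.py 125 0 -42; python3 see.py
```

```text
t 4.7167 chute pose [122.3  -0.3  48.8] F [ 0.04 -1.2   0.09] gap 0.284
delta mm [-2.7  0.3 -0.2] turn 0.0019
post [253.4 172.5] gate 66.0 err 0.2
t 4.717 ball x -123.0 score 0.5
```

```bash
python3 - <<'E'
from h import *
p=np.load("p.npy");im=cv2.imread("pics/s_4.72.png");x0,y0,f=190,140,4
b=cv2.resize(im[y0:y0+150,x0:x0+200],None,fx=f,fy=f,interpolation=cv2.INTER_CUBIC)
def dot(P,c): u=(proj("side",P)[0]-[x0,y0])*f;cv2.circle(b,tuple(int(v) for v in u),2,c,-1)
dot(c2w(p,[-123,0,zb(-123)]),(0,0,255))
for x in(-100,-50,0,42,86): dot(c2w(p,[x,0,zb(x)]),(255,0,255))
w=np.array([.5006,-.1671,.0488]);cy=np.array([-np.sin(p[2]),np.cos(p[2]),0])
for z,c in((0,(0,0,255)),(.03,(255,0,0))):
  for k in(-.0265,-.012,.012,.0265): dot(w+k*cy+[0,0,z],c)
cv2.imwrite("pics/a5.png",b)
E
```

```text
(no output)
```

View pics/a5.png

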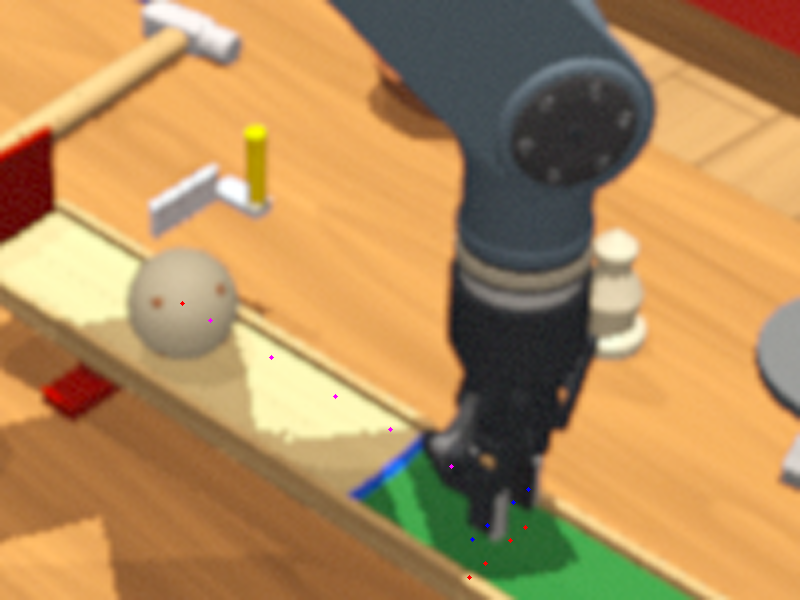

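Ball centre is at about (236,216), matching the estimate of x=-123. Gate open, fingertips at (312,273) over the green. I sharpen the tracker with a ring-edge fit and test it on the saved frames.

```bash
cat > trk.py <<'E'
from h import *
import sys,os,json
p=np.load("p.npy");m=vision.camera_model("side");Rm=cv2.Rodrigues(m['rvec'])[0]
def find(im,lo=-235,hi=130):
    g=cv2.GaussianBlur(im,(0,0),.8).astype(np.float32);gx=cv2.Sobel(g,cv2.CV_32F,1,0);gy=cv2.Sobel(g,cv2.CV_32F,0,1)
    best=[];a=np.linspace(0,2*np.pi,72,endpoint=False)
    X=np.arange(lo,hi,1.)
    for x in X:
        w=c2w(p,[x,0,zb(x)]);c=proj("side",w)[0];d=(Rm@w[0]+m['tvec'])[2];r=m['camera_matrix'][0,0]*.035/d
        u=(c[0]+r*np.cos(a)).astype(np.float32)[None];v=(c[1]+r*np.sin(a)).astype(np.float32)[None]
        s=cv2.remap(gx,u,v,1)*np.cos(a)[None,:,None]+cv2.remap(gy,u,v,1)*np.sin(a)[None,:,None]
        best.append(np.sqrt(np.abs(s).max(2)).mean())
    best=np.array(best);i=best.argmax();sl=slice(max(i-3,0),i+4);w=best[sl]-best[sl].min()
    return (X[sl]*w).sum()/w.sum(),best[i]/np.median(best)
if __name__=="__main__":
    if len(sys.argv)>1:
        for f in sys.argv[1:]: print(f,find(cv2.imread(f)))
    else:
        t=manip.sense()['t'];im=cv2.cvtColor(vision.snapshot("side"),cv2.COLOR_RGB2BGR);cv2.imwrite(f"pics/s_{t:.2f}.png",im)
        r=find(im);print("t",round(t,3),"ball",np.round(r,2))
E
python3 trk.py pics/s_2.20.png pics/s_3.57.png pics/s_3.87.png pics/s_4.33.png pics/s_4.72.png
```

```text
pics/s_2.20.png (np.float64(-233.66662015229133), np.float64(2.7949188419535402))
pics/s_3.57.png (np.float64(-231.52734204018202), np.float64(3.1846258911299294))
pics/s_3.87.png (np.float64(-223.38979592922627), np.float64(2.7585225554716684))
pics/s_4.33.png (np.float64(-181.03844625206145), np.float64(2.1324173651463822))
pics/s_4.72.png (np.float64(-124.47968054613779), np.float64(2.164309089081356))
```

drive_tool --deltas '[[[0,0,0,0],[0,0,0,0]]]'

```text
t: 4.93
tcp_pos: [0.5004, -0.1636, 0.0484]
tool_rot: [0.663, 0.748, 0.0, -0.0]
force: [0.6, -0.1, 0.0]
finger_gap: 0.281
gripper_force: 0.0
```

```bash
python3 trk.py; python3 go.py
```

```text
t 4.933 ball [-86.73   2.14]
t 4.9833 chute pose [118.1   0.   48.7] F [0.25 0.23 0.33] gap 0.284
```

drive_tool --deltas '[[[0,0,0,0],[0,0,0,0],[0,0,0,0]]]'

```text
t: 5.23
tcp_pos: [0.5009, -0.1624, 0.049]
tool_rot: [0.662, 0.749, 0.0, 0.0]
force: [0.8, 0.8, 0.3]
finger_gap: 0.28
gripper_force: 0.0
```

```bash
python3 trk.py
```

```text
t 5.233 ball [-28.28   2.37]
```

drive_tool --deltas '[[[0,0,0,0]]]'

```text
t: 5.37
tcp_pos: [0.5009, -0.1628, 0.0488]
tool_rot: [0.662, 0.749, 0.0, 0.0]
force: [-0.3, -0.2, -0.5]
finger_gap: 0.283
gripper_force: 0.0
```

```bash
python3 trk.py; python3 go.py
```

```text
t 5.367 ball [-0.6   2.58]
t 5.4167 chute pose [118.3   0.4  48.7] F [-0.09 -0.22 -0.24] gap 0.28
```

drive_tool --deltas '[[[0,0,0,0]]]'

```text
t: 5.5
tcp_pos: [0.5007, -0.1632, 0.0486]
tool_rot: [0.662, 0.749, 0.0, 0.0]
force: [-0.7, 0.2, -0.8]
finger_gap: 0.282
gripper_force: 0.0
```

```bash
python3 trk.py; python3 go.py; python3 trk.py pics/s_4.93.png pics/s_5.23.png pics/s_5.37.png >/dev/null; python3 - <<'E'
from station import vision
import numpy as np, cv2
from h import *
p=np.load("p.npy");P=proj("side",c2w(p,[(42,0,zb(42)),(52,0,zb(52))]));print(P)
E
```

```text
t 5.5 ball [28.23  2.49]
t 5.55 chute pose [118.5   0.2  48.5] F [-0.37 -0.45  0.37] gap 0.281
[[287.72062994 247.4921254 ]
 [291.09200442 249.54462244]]
```

drive_tool --deltas '[[[-2,0,0.1,0],[-12,0,0.6,0],[-28,0,1.3,0],[-44.5,0,2.1,0],[-61,0,2.9,0]]]'

```text
t: 5.97
tcp_pos: [0.5086, -0.2265, 0.0455]
tool_rot: [0.663, 0.749, -0.0, 0.001]
force: [-0.4, 0.3, 0.4]
finger_gap: 0.28
gripper_force: 0.0
```

```bash
python3 go.py; python3 -c "
from h import *
s=manip.sense();print(s['qd'].round(3),s['ft_torque'].round(3))"
```

```text
t 5.9667 chute pose [182.3   0.7  45.5] F [-0.36  0.35  0.45] gap 0.28
[-0.282  0.104 -0.256 -0.     0.152 -0.269] [0.015 0.012 0.005]
```

drive_tool --deltas '[[[-16.5,0,0.8,0],[-32.5,0,1.6,0],[-46.5,0,2.2,0],[-58,0,2.8,0],[-67,0,3.2,0]]]'

```text
t: 6.38
tcp_pos: [0.5163, -0.2924, 0.0422]
tool_rot: [0.663, 0.749, -0.0, 0.0]
force: [0.3, 0.3, 0.4]
finger_gap: 0.281
gripper_force: 0.0
```

drive_tool --deltas '[[[-6.5,0,0.3,0],[-10.5,0,0.5,0],[-12.5,0,0.6,0],[-13,0,0.6,0],[-13,0,0.6,0]]]'

```text
t: 6.8
tcp_pos: [0.5177, -0.3029, 0.0418]
tool_rot: [0.662, 0.749, -0.0, -0.0]
force: [-1.0, -0.9, -0.2]
finger_gap: 0.281
gripper_force: 0.4
```

```bash
python3 go.py; sed -i 's/hi=130/hi=285/' trk.py; python3 trk.py; python3 - <<'E'
from h import *
import glob,os
f=max(glob.glob("pics/s_*.png"),key=os.path.getmtime);im=cv2.imread(f)[160:340,230:430]
cv2.imwrite("pics/a6.png",cv2.resize(im,None,fx=3.3,fy=3.3,interpolation=cv2.INTER_CUBIC))
E
```

```text
t 6.8 chute pose [259.2   0.7  41.8] F [-1.01 -0.9  -0.15] gap 0.281
t 6.8 ball [215.46   2.79]
```

View pics/a6.png

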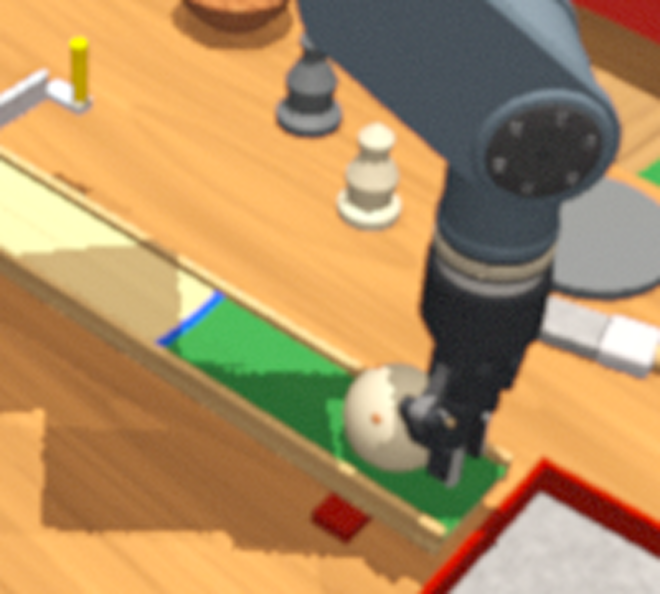

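The ball is held against the fingers at about (350,286) full-image, x=215 and 65 mm short of the lip. The gate is open and the figurine untouched. Now I hold for over 4 s.

drive_tool --deltas '[[[0,0,0,0],[0,0,0,0],[0,0,0,0],[0,0,0,0],[0,0,0,0]]]'

```text
t: 7.27
tcp_pos: [0.5177, -0.3031, 0.0417]
tool_rot: [0.663, 0.749, 0.0, -0.0]
force: [-0.4, -0.4, -0.8]
finger_gap: 0.283
gripper_force: 0.1
```

drive_tool --deltas '[[[0,0,0,0],[0,0,0,0],[0,0,0,0],[0,0,0,0],[0,0,0,0]]]'

```text
t: 7.68
tcp_pos: [0.5177, -0.3033, 0.0417]
tool_rot: [0.663, 0.749, 0.0, -0.0]
force: [-0.1, 0.2, -0.1]
finger_gap: 0.277
gripper_force: 0.1
```

drive_tool --deltas '[[[0,0,0,0],[0,0,0,0],[0,0,0,0],[0,0,0,0],[0,0,0,0]]]'

```text
t: 8.1
tcp_pos: [0.5177, -0.3033, 0.0417]
tool_rot: [0.663, 0.749, 0.0, -0.0]
force: [-0.0, 0.0, -0.4]
finger_gap: 0.278
gripper_force: 0.1
```

drive_tool --deltas '[[[0,0,0,0],[0,0,0,0],[0,0,0,0],[0,0,0,0],[0,0,0,0]]]'

```text
t: 8.52
tcp_pos: [0.5178, -0.3034, 0.0417]
tool_rot: [0.663, 0.749, -0.0, 0.0]
force: [-1.0, -0.8, -0.5]
finger_gap: 0.281
gripper_force: 0.1
```

drive_tool --deltas '[[[0,0,0,0],[0,0,0,0],[0,0,0,0],[0,0,0,0],[0,0,0,0]]]'

```text
t: 8.93
tcp_pos: [0.5178, -0.3034, 0.0417]
tool_rot: [0.663, 0.749, 0.0, -0.0]
force: [-0.2, -0.3, 0.1]
finger_gap: 0.285
gripper_force: 0.1
```

drive_tool --deltas '[[[0,0,0,0],[0,0,0,0],[0,0,0,0],[0,0,0,0],[0,0,0,0]]]'

```text
t: 9.35
tcp_pos: [0.5178, -0.3033, 0.0417]
tool_rot: [0.663, 0.749, 0.0, -0.0]
force: [-0.1, -0.2, -0.2]
finger_gap: 0.28
gripper_force: 0.1
```

```bash
python3 trk.py; python3 - <<'E'
from station import vision
for i in range(50): vision.snapshot("side")
E
python3 trk.py; python3 go.py
```

```text
t 9.35 ball [215.66   2.81]
t 11.9 ball [215.71   2.8 ]
t 11.95 chute pose [259.7   0.7  41.7] F [ 0.01 -0.14  0.3 ] gap 0.277
```

The ball has stayed still for 5 s, so I hand the job in.

```bash
python3 -c "
from station import manip
print(manip.sign_off())"
```

```text
the job is handed in; nothing more can be done
None
```

I handed the job in with the gate fully open and the ball held still against the fingers for about 5 s, its centre about 65 mm short of the lip; the first gate push missed because the fingertips sat about 30 mm higher than the reported tool point, and the moment of contact was never measured directly, with nothing above about 1.4 N in the force readings after the catch.

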